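# Index the drill jig to the next hole and hold it

### The arm

A 7-joint arm with a two-finger parallel gripper is mounted at the origin on a cart in front of the work surface, level with it; the furniture and walls round the work are solid. World frame = base frame: x ahead of the robot, y to its left, z up, the work surface at z = 0. Lengths are in m, angles in rad, forces in N, time in s.
With the tool pointing down it reaches from about 0.4 to 0.85 m from the base axis. Payload 6.9 kg.
Tool frame: the origin (TCP) lies between the finger pads; the fingertips stand 14 mm ahead of it and the grasp point (between the pads) lies 5 mm behind it; y points along the fingers, z is the direction in which the jaws open and shut, and the axes are right-handed (so a half turn about y gives the same grasp; the last joint's range is limited). The gripper opens to 85 mm and grips with 20 to 120 N. Pads are 22 mm wide; open, the fingers measure 114 mm over their backs; the gripper's body (76 mm by 85 mm) begins 54 mm behind the grasp point. The pads swing forward as they close: fully open they stand 13 mm farther back than shut.
Start: joints at [1.393, 0.507, -0.238, 1.5, 0.126, 1.149, -0.155], TCP at [0.175, -0.6, 0.211] pointing down, gripper open.
Joint ranges: [-3.08, 3.08], [-0.24, 2.05], [-1.43, 1.35], [0, 2.5], [-1.52, 4.66], [0.17, 1.96], [-2.89, 2.89]. Speed limits (rad/s): [2.39, 2.39, 3.14, 3.14, 3.14, 3.14, 3.14].

### API

Orientations are given as a unit quaternion [x, y, z, w].
In Python, from station import bot gives the robot as it stands.
- The arm moves only by the tool apply_moves, never from a script. Its argument "steps" is text: rows parted by semicolons, each of 5 numbers parted by spaces: the shift along the tool's x, y, z in cm, then the turn about the tool's y in rad, then the opening, from -1 (shut) to 1 (fully open). A call has 1 to 20 rows; each row shifts and turns the commanded pose from where the row before left it, along the tool's axes as they then stand; what a row does not reach is not made up. A row lasts 1/8 s, in which the tool goes at most 62.5 mm and 10.7 degrees, less where a joint would pass 70% of its speed; a pose out of reach is approached as far as the arm can. A call is refused whole if a number of a shift passes 6.25 or a number of a turn 0.188, either way. A call with a gripper value outside its range is refused whole. The fingers move at their own pace and stop on an object; "newtons" is the grip in N (left out, the last holds). Time passes only in rows, so rows that do not move let the fingers close. It gives the time, the measured TCP pose, the force and the opening at its end, in the units of the state.
- bot.read_state(): the state, without advancing time (a new reading comes with each control period).
- bot.grab_frame(name): name is "scene" or "top" or "wrist"; returns the picture (480x640x3 uint8, red, green, blue); there is no depth.
- bot.get_calibration(name): a dict with "fx", "fy", "cx", "cy" (pixels), "xyz" and "rotation" of the camera in the world. Camera axes: x right, y up, looking along -z (the intrinsics and any distortion apply to the point x, -y, -z); pixel columns grow to the right and rows downward; lengths in m; the calibration is good to about 2 mm. A picture is of the moment at which its call begins: read the wrist's pose just before it. get_calibration takes no time and is no camera call; for the wrist camera it gives the pose at the moment of the call.
- bot.hand_in(): hands the job in, once; it reports no verdict.
Trained networks look in the newest picture that a camera, given by its name, has taken for a name from the list of things; names that differ only in an ending like _2 or _b are one class to them, and where a whole thing is asked for, a point or a joint stands for the part that bears it (a point fixed in the world has none). Each returns a list of dicts, best first, with "confidence" (0 to 1); they miss things now and then, are a little off and sometimes report something else, mostly with a low value. They report only what shows in the picture. A call takes as long as a camera call.
- bot.boxes_of(thing, camera): "rect" ([left, top, right, bottom] in pixels, round what is visible of it).
- bot.trace(thing, camera): "pixels" (480x640 bool, what is visible of it) and "rect" ([left, top, right, bottom] in pixels, round what is visible of it).
- bot.place_of(thing, camera): "location" ([column, row] in pixels: a listed point, or the origin of a listed thing).
The state is a dict: "time_s": time; "joints": joint angles; "joint_velocities": joint speeds; "tau": joint torques, N m; "tool_pos": TCP position; "tcp_rot": TCP orientation; "ft_force": force on the tool from outside, world axes, zero at the start; "wrist_torque": the same for the moment, N m; "width": opening from 0.0 (shut) to 1.0 (fully open).
Only numpy, scipy, OpenCV 4.12 (cv2) and the standard library are available. Lean on these libraries where they do the work, as an engineer would, in place of code of your own. Each camera call takes 0.05 s, during which the arm holds its last target.

### The job

The hole under the drill bush of the indexing jig is finished and the next one is due: first slide the cover of the jig's pin tray fully shut, towards the spindle, so that no swarf falls among the pins. Then turn the black bar knob on the spindle clockwise, counting three clicks of the detent, so that the third stop (the next hole mark) faces the bush; do not run on past it. The jig has no lock, so finish with your gripper still holding the knob steady on that third stop while the workmate drills, and leave the other things on the bench where they are.

Things in the scene. Friction and masses are not known exactly. Their poses are not given: they have to be found in the camera images.
- drill_jig: Indexing drill jig, fixed to the bench: green plate on feet, x -70 to 68 mm, y -102 to 160 mm, top 62 mm above the bench. Origin: on the upright spindle's axis at bench height; z up, y along the plate to the pin tray at its end, which points back to the robot (jig yaw 1.39 to 1.75 rad), x to the left. At -130 degrees from its x a steel block, 136 mm high, holds a level drill bush.
- pin_tray (a point): Middle of the top of the aluminium pin tray, 101 mm above the bench, at x 0, y +113 mm of the jig; the tray is 80 mm along x and 92 mm along y. Its flat steel cover slides along the jig's y in rails on the long walls; shut, it covers the whole tray.
- tray_cover (a joint): Slide of the tray's cover, m. 0 = fully shut, against the stop at the spindle end; grows as the cover stands open towards the jig's +y (0.025 to 0.050 at the start, 0.060 at most). About 1.5 N of friction; it stays where it is left.
- cover_grip (a point): Centre of the black ridge on the cover by which it is slid, 107.5 mm above the bench: 12 mm thick along the jig's y (the sliding direction), 36 mm long along x, standing from 98 to 115 mm above the bench on the cover plate. Moves with the cover; shut it is at x 0, y +143 mm of the jig.
- index_spindle (a joint): Turn of the spindle (star wheel, collar, knob), rad: 0 at the start, its first resting place, and growing clockwise seen from above. A spring roller clicks into a gap of the star wheel every 0.349 (20 degrees): stops 1, 2, 3 at 0.349, 0.698, 1.047. Leaving a stop takes 0.2 to 0.4 N m; past the crest half way it is drawn into the next. There is no end stop: it clicks on past the third.
- knob_grip (a point): Centre of the black bar knob on top of the spindle, on its axis, 168 mm above the bench. Bar 14 mm thick (point's x), 60 mm long (point's y), from 154 to 182 mm above the bench, white pointer line on its +y half; the point turns with it. At the start the pointer is 30 degrees counter-clockwise from the jig's x. Under the bar is a neck of 25 mm diameter, then a nut (top 151 mm). Grip across the 14 mm from above.
- collar_top (a point): Middle of the top of the steel collar being drilled, on the spindle axis, 137 mm above the bench: 80 mm diameter, 30 mm high, turning with the knob. Six drilling places lie 60 degrees apart round its side, so every third stop brings one before the bush: three are drilled (dark holes), three marked by a light upright line with a dot.
- hex_key: Black hex key, 38 x 94 x 7 mm, lying left of the pile of wire-grid boxes. Bystander; origin at the middle of its underside.
- collar_done: Finished steel collar, 80 mm diameter, 30 mm high, lying flat on the front left of the bench. Bystander; origin at the middle of its underside.
- bearing: Ball bearing, 52 mm diameter, 15 mm high, on the front left of the bench. Bystander; origin at the middle of its underside.
- gear: Grey spur gear, 60 mm diameter, 21 mm high, on the front left of the bench. Bystander; origin at the middle of its underside.
- oil_can: Red oil can with a pale spout, 56 mm diameter, 137 mm high, on the bench left of the jig. Bystander; origin at the middle of its underside.
- brush: Flat brush with wooden handle, 33 x 188 x 13 mm, lying on the bench left of the jig. Bystander; origin at the middle of its underside.

How it is judged:
On the way, in this order (a step that is already met when the one before it is completed fails the run):
1. the pin tray cover is fully shut while the spindle still stands where it started (value of joint tray_cover below 0.003 m and value of joint index_spindle below 0.12 rad), for 0.2 s.
2. the spindle rests at the third stop, held by the gripper on the knob (value of joint index_spindle between 0.987 and 1.107 rad and velocity of joint index_spindle between -0.1 and 0.1 rad/s and contact force between the fingers and index_spindle above 8 N and value of joint tray_cover below 0.003 m), for 0.3 s.
At the end, for the whole second after the job is handed in: The tray cover is shut (within 3 mm), the spindle rests at the third stop (1.047 rad within 0.06) and the gripper is still holding the knob there (more than 8 N of contact); the bystanders are within 30 mm of where they stood (all of step 2 and not (distance of hex_key from where it was at the start of the episode above 0.03 m) and not (distance of collar_done from where it was at the start of the episode above 0.03 m) and not (distance of bearing from where it was at the start of the episode above 0.03 m) and not (distance of gear from where it was at the start of the episode above 0.03 m) and not (distance of oil_can from where it was at the start of the episode above 0.03 m) and not (distance of brush from where it was at the start of the episode above 0.03 m)); the arm keeps its last pose, push and grip.
It fails at once if the spindle is run past the third stop towards the fourth (value of joint index_spindle above 1.25 rad).
It fails at once if the spindle is turned the wrong way, back out of its starting place (value of joint index_spindle below -0.2 rad).
It fails at once if a bystander is knocked away (distance of any of hex_key, collar_done, bearing, gear, oil_can, brush from where it was at the start of the episode above 0.03 m).
It also fails if it takes over 48 s, if anything falls off the work surface, if the arm or the gripper's body presses on something with over 40 N, if the wrist force passes 120 N, or if a joint passes its speed limit or range.

## Working session

There is one attempt and no reset: what is moved stays moved. The work goes in short steps, Python scripts to look and compute and a tool call to move; the robot and the scene stay as the last step left them, time stands still between calls to the robot, and variables do not carry over. Pictures are saved under pics/ and viewed, and the job is handed in when it is done.

Besides the shell and the picture viewer there is one more tool, called after "Emit:" as a command line: name --argument value ..., lists and objects as JSON in quotes. apply_moves: Moves the arm, as the interface text tells. Its arguments: {"type":"object","properties":{"steps":{"type":"string"},"newtons":{"type":"number"}},"required":["steps"]}

```bash
mkdir -p pics; ls
python3 - <<'E'
from station import bot
import cv2,numpy as np
print(bot.read_state())
for n in ["scene","top"]:
    im=bot.grab_frame(n); cv2.imwrite(f"pics/{n}0.png",im[:,:,::-1])
    c=bot.get_calibration(n); print(n,c)
    for t in ["drill_jig","pin_tray","cover_grip","knob_grip","collar_top"]:
        print(t,[(np.round(d["location"],1),round(d["confidence"],2)) for d in bot.place_of(t,n)])
E
```

```text
pics
{'time_s': 0.0, 'joints': array([ 1.39251615,  0.50832143, -0.2375049 ,  1.50113301,  0.12571111,
        1.14892161, -0.15479499]), 'joint_velocities': array([ 0.00034277,  0.00030974, -0.00243611, -0.00014401, -0.00236125,
       -0.00083597, -0.00119615]), 'tau': array([ 6.37690064e-04, -6.20600510e+01, -2.18630992e+00, -2.49646819e+01,
        1.26968554e-02,  1.21987984e-02, -1.73687897e-05]), 'tool_pos': array([ 0.1747473 , -0.59950455,  0.21023916]), 'tcp_rot': array([-0.1001085 ,  0.70062453, -0.69937535,  0.09988833]), 'ft_force': array([-0.51492361, -0.80160322,  0.37972074]), 'wrist_torque': array([-0.0264978 ,  0.01263868,  0.04265735]), 'width': 1.0014314955505026}
scene {'fx': 610.1213672144488, 'fy': 610.1213672144488, 'cx': 319.4074939531618, 'cy': 250.28708897709356, 'xyz': array([-0.51183182,  0.77170336,  0.72995343]), 'rotation': array([-0.23047781,  0.48019432,  0.76836638, -0.35483306])}
drill_jig [(array([360.6, 242.5]), 0.57)]
pin_tray [(array([387.4, 224.4]), 0.81)]
cover_grip [(array([408.9, 231. ]), 0.71)]
knob_grip [(array([356.6, 188. ]), 0.73), (array([292.2, 312.7]), 0.41)]
collar_top [(array([359.2, 198.4]), 0.85), (array([236.5, 350.3]), 0.22)]
top {'fx': 609.5686317393227, 'fy': 609.5686317393227, 'cx': 314.8957373847178, 'cy': 242.21741078115878, 'xyz': array([ 0.38524325, -0.02754163,  1.35392694]), 'rotation': array([-0.02989711,  0.03621795,  0.71194566, -0.7006624 ])}
drill_jig [(array([437.3, 192.4]), 0.75)]
pin_tray [(array([450.1, 269.6]), 0.69), (array([449.8, 237.3]), 0.64)]
cover_grip [(array([448.7, 271.8]), 0.98), (array([321.4, 211.8]), 0.41)]
knob_grip [(array([453.4, 176.6]), 0.72), (array([277.8, 270.5]), 0.22)]
collar_top [(array([449.5, 179.9]), 0.61)]
```

View pics/scene0.png

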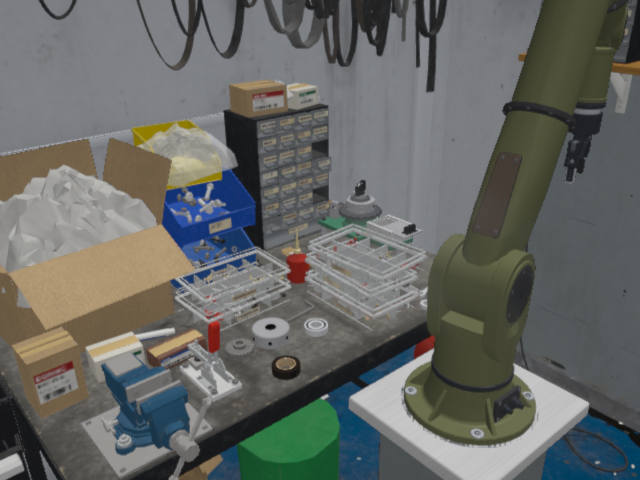

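View pics/top0.png

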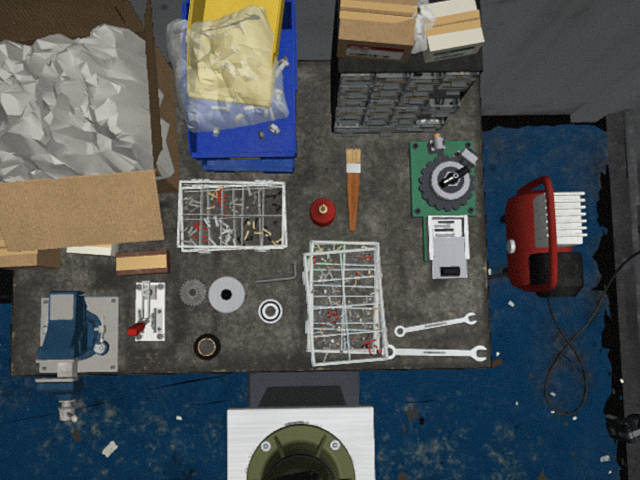

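```bash
cat > h.py <<'E'
import numpy as np
from scipy.spatial.transform import Rotation as R
def atz(c,uv,z):
    d=np.array([(uv[0]-c['cx'])/c['fx'],-(uv[1]-c['cy'])/c['fy'],-1.])
    d=R.from_quat(c['rotation']).apply(d); p=np.array(c['xyz'])
    return p+d*(z-p[2])/d[2]
def proj(c,P):
    q=R.from_quat(c['rotation']).inv().apply(np.array(P)-np.array(c['xyz']))
    return np.array([c['cx']+c['fx']*q[0]/-q[2],c['cy']+c['fy']*(-q[1])/-q[2]])
E
python3 - <<'E'
from station import bot
from h import *
s=bot.get_calibration("scene");t=bot.get_calibration("top")
Z=dict(pin_tray=.101,cover_grip=.1075,knob_grip=.168,collar_top=.137,drill_jig=0)
S=dict(drill_jig=(360.6,242.5),pin_tray=(387.4,224.4),cover_grip=(408.9,231),knob_grip=(356.6,188),collar_top=(359.2,198.4))
T=dict(drill_jig=(437.3,192.4),pin_tray=(449.8,237.3),cover_grip=(448.7,271.8),knob_grip=(453.4,176.6),collar_top=(449.5,179.9))
for k in Z: print(k,atz(s,S[k],Z[k]).round(4),atz(t,T[k],Z[k]).round(4))
print(R.from_quat(bot.read_state()['tcp_rot']).as_matrix().round(3))
E
```

```text
pin_tray [ 0.5006 -0.296   0.101 ] [ 0.5086 -0.3191  0.101 ]
cover_grip [ 0.4248 -0.295   0.1075] [ 0.437  -0.3127  0.1075]
knob_grip [ 0.6222 -0.299   0.168 ] [ 0.6225 -0.3151  0.168 ]
collar_top [ 0.6193 -0.3065  0.137 ] [ 0.622  -0.3144  0.137 ]
drill_jig [ 0.6225 -0.3177  0.    ] [ 0.6205 -0.3182  0.    ]
[[-0.96  0.    0.28]
 [-0.28 -0.   -0.96]
 [-0.   -1.    0.  ]]
```

The top view shows the jig at right: knob about (452,178), bar running lower-left to upper-right, and cover ridge about (449,271), open about 40 mm. The wire boxes are to its left. Next I move above the cover and look with the wrist camera.

Emit:
apply_moves --steps "-3.2 -0.5 -2.0 0 1;-3.2 -0.5 -2.0 0 1;-3.2 -0.5 -2.0 0 1;-3.2 -0.5 -2.0 0 1;-3.2 -0.5 -2.0 0 1;-3.2 -0.5 -2.0 0 1;-3.2 -0.5 -2.0 0 1;-3.2 -0.5 -2.0 0 1;-3.2 0 -2.0 0 1;-3.0 0 -2.0 0 1;0 0 0 -0.13 1;0 0 0 -0.13 1;0 0 0 -0.13 1;0 0 0 -0.13 1;0 0 0 -0.13 1;0 0 0 -0.13 1;0 0 0 -0.13 1;0 0 0 -0.13 1;0 0 0 -0.13 1;0 0 0 -0.12 1" --newtons 60

```text
time_s: 3.1
tool_pos: [0.4242, -0.319, 0.2512]
tcp_rot: [0.502, -0.498, 0.498, -0.502]
ft_force: [-0.7, 0.9, 0.2]
width: 1.001
```

Run:
```python
from station import bot
from h import *
import cv2
s=bot.read_state(); print(s['time_s'],s['tool_pos'],s['joints'].round(2)); print(R.from_quat(s['tcp_rot']).as_matrix().round(3))
for n in ["wrist","top"]:
    im=bot.grab_frame(n); cv2.imwrite(f"pics/{n}1.png",im[:,:,::-1])
    c=bot.get_calibration(n); print(c['xyz'])
    for t,z in dict(pin_tray=.101,cover_grip=.1075,knob_grip=.168,collar_top=.137).items():
        print(n,t,[(np.round(d["location"],1),round(d["confidence"],2),atz(c,d["location"],z).round(4)) for d in bot.place_of(t,n)])
```

```text
3.1 [ 0.424236   -0.3190186   0.25119984] [ 1.04  0.37 -0.64  1.68  0.24  1.17  0.35]
[[ 0.007  0.     1.   ]
 [-1.    -0.     0.007]
 [ 0.    -1.     0.   ]]
[ 0.42319505 -0.23308464  0.41431677]
wrist pin_tray [(array([424.8, 208.7]), 0.66, array([ 0.5088, -0.3108,  0.101 ]))]
wrist cover_grip [(array([339.9, 212.5]), 0.79, array([ 0.4381, -0.3133,  0.1075]))]
wrist knob_grip [(array([617.7, 236.6]), 0.81, array([ 0.6216, -0.3118,  0.168 ]))]
wrist collar_top [(array([588.2, 225.8]), 0.9, array([ 0.6223, -0.3135,  0.137 ]))]
[ 0.38524325 -0.02754163  1.35392694]
top pin_tray [(array([450.8, 237.9]), 0.8, array([ 0.5073, -0.3211,  0.101 ])), (array([274.1, 273.5]), 0.33, array([0.4395, 0.0451, 0.101 ]))]
top cover_grip [(array([450.9, 270.3]), 0.84, array([ 0.44  , -0.3173,  0.1075]))]
top knob_grip [(array([453. , 177.4]), 0.79, array([ 0.6209, -0.3143,  0.168 ]))]
top collar_top [(array([449.2, 179.5]), 0.72, array([ 0.6228, -0.3139,  0.137 ]))]
```

View pics/wrist1.png

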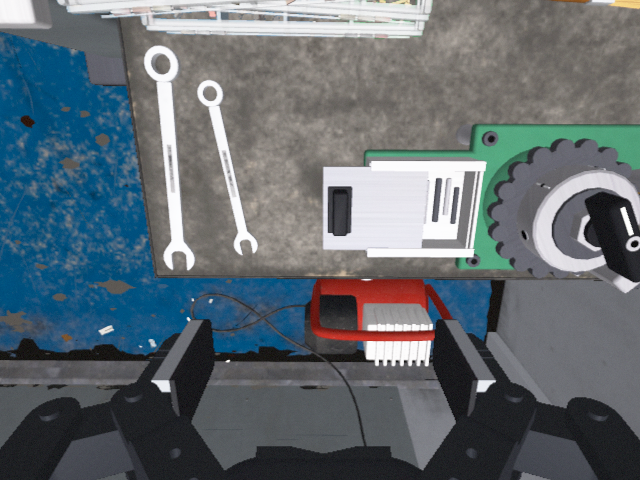

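Wrist view: ridge at (340,211), tray and cover clear, knob at (615,235). I descend over the ridge and grip it.

Emit:
apply_moves --steps "-0.5 2.7 1.4 0 1;0 2.7 0 0 1;0 2.7 0 0 1;0 2.7 0 0 1;0 1.8 0 0 1;0 0.9 0 0 0;0 0 0 0 -0.5;0 0 0 0 -1;0 0 0 0 -1;0 0 0 0 -1;0 0 0 0 -1;0 0 0 0 -1" --newtons 30

```text
time_s: 5.1
tool_pos: [0.4382, -0.3139, 0.1162]
tcp_rot: [-0.501, 0.499, -0.499, 0.501]
ft_force: [-0.3, 0.4, 0.1]
width: -0.002
```

Run:
```python
from station import bot
from h import *
import cv2
s=bot.read_state(); print(s['time_s'],s['tool_pos'],s['width'],s['ft_force'])
im=bot.grab_frame("wrist"); cv2.imwrite("pics/wrist2.png",im[:,:,::-1])
c=bot.get_calibration("wrist")
for t,z in dict(cover_grip=.1075,knob_grip=.168,collar_top=.137).items():
        print(t,[(np.round(d["location"],1),round(d["confidence"],2),atz(c,d["location"],z).round(4)) for d in bot.place_of(t,"wrist")])
```

```text
5.1 [ 0.43824613 -0.31394067  0.11615222] -0.0020212840208102293 [-0.32404245  0.36917767  0.12184807]
cover_grip [(array([321.7, 291.9]), 0.91, array([ 0.4377, -0.3131,  0.1075]))]
knob_grip []
collar_top []
```

View pics/wrist2.png

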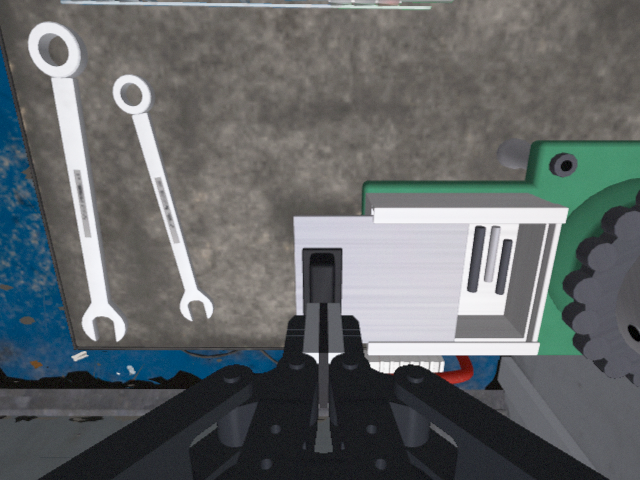

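Run:
```python
import cv2
im=cv2.imread("pics/wrist2.png")[220:440,220:430]; cv2.imwrite("pics/z2.png",cv2.resize(im,None,fx=2.7,fy=2.7,interpolation=cv2.INTER_CUBIC))
```

```text
(no output)
```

View pics/z2.png

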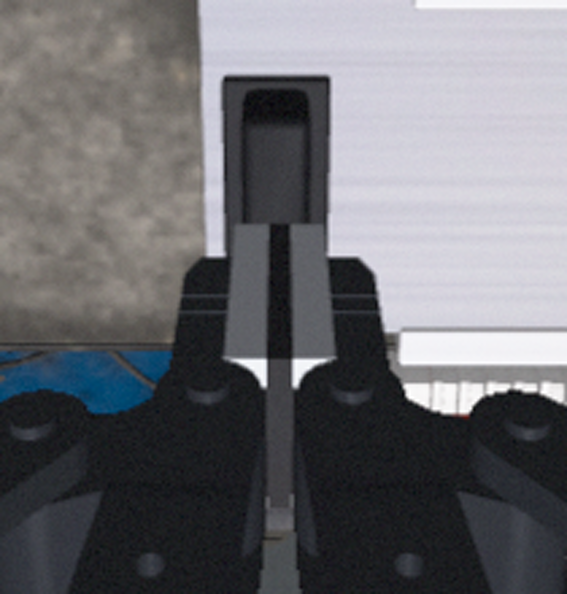

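Run:
```python
from station import bot
from h import *
s=bot.read_state(); c=bot.get_calibration("wrist"); M=R.from_quat(s['tcp_rot']).as_matrix(); p=s['tool_pos']
print(c['xyz'],R.from_quat(c['rotation']).as_matrix().round(2))
for y in (-.02,-.005,0,.014,.027):
  for x in (-.011,.011):
    print(y,x,proj(c,p+M@[x,y,0]).round(0))
# ridge corners
for z in (.098,.115):
  for x in (-.018,.018): print('ridge',z,x,proj(c,[.4385-.006,-.314+x,z]).round(0),proj(c,[.4385+.006,-.314+x,z]).round(0))
```

```text
[ 0.43803034 -0.22795496  0.27926667] [[ 1.   -0.   -0.  ]
 [ 0.    0.94  0.33]
 [ 0.   -0.33  0.94]]
-0.02 -0.011 [323. 301.]
-0.02 0.011 [323. 346.]
-0.005 -0.011 [323. 285.]
-0.005 0.011 [323. 328.]
0 -0.011 [323. 280.]
0 0.011 [323. 322.]
0.014 -0.011 [323. 268.]
0.014 0.011 [323. 308.]
0.027 -0.011 [323. 259.]
0.027 0.011 [323. 296.]
ridge 0.098 -0.018 [312. 316.] [335. 316.]
ridge 0.098 0.018 [311. 252.] [335. 253.]
ridge 0.115 -0.018 [311. 334.] [335. 334.]
ridge 0.115 0.018 [310. 266.] [337. 266.]
```

Run:
```python
from station import bot
from h import *
import cv2
s=bot.read_state(); c=bot.get_calibration("wrist"); print(c['fx'],c['fy'],c['cx'],c['cy'],{k:v for k,v in c.items() if k not in('xyz','rotation')})
im=cv2.imread("pics/wrist2.png")
def J(x,y,z,psi=1.5708,o=(.6218,-.314)): 
    return [o[0]+x*np.cos(psi)-y*np.sin(psi),o[1]+x*np.sin(psi)+y*np.cos(psi),z]
def poly(pts,col):
    q=np.array([proj(c,J(*p)) for p in pts]).round().astype(int); cv2.polylines(im,[q.reshape(-1,1,2)],True,col,1)
poly([(-.04,.067,.101),(.04,.067,.101),(.04,.159,.101),(-.04,.159,.101)],(0,0,255))
for z in(.098,.115): poly([(-.018,.177,z),(.018,.177,z),(.018,.189,z),(-.018,.189,z)],(0,255,0))
poly([(-.07,-.102,.062),(.068,-.102,.062),(.068,.16,.062),(-.07,.16,.062)],(255,0,255))
p=s['tool_pos'];M=R.from_quat(s['tcp_rot']).as_matrix()
q=np.array([proj(c,p+M@np.array(v)) for v in((-.011,.014,0),(.011,.014,0),(.011,-.02,0),(-.011,-.02,0))]).astype(int)
cv2.polylines(im,[q.reshape(-1,1,2)],True,(0,255,255),1)
cv2.imwrite("pics/o2.png",im)
```

```text
387.32786317434835 387.32786317434835 323.08476125100566 242.67742184363146 {'fx': 387.32786317434835, 'fy': 387.32786317434835, 'cx': 323.08476125100566, 'cy': 242.67742184363146}
```

View pics/o2.png

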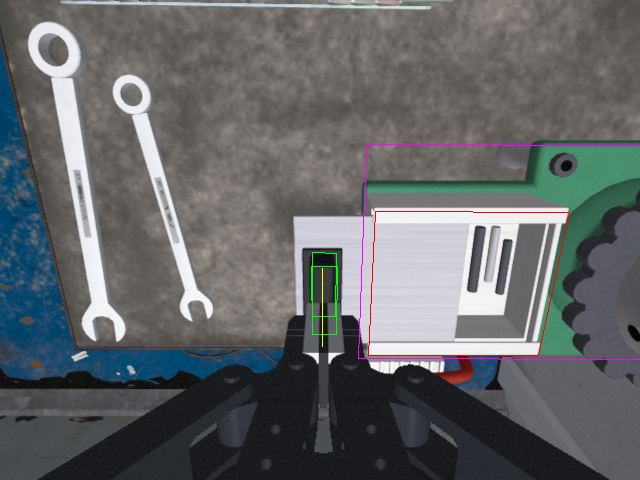

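```bash
python3 - <<'E'
from station import bot
from h import *
s=bot.read_state(); c=bot.get_calibration("wrist"); M=R.from_quat(s['tcp_rot']).as_matrix(); p=s['tool_pos']
for z in (-.0425,-.057):
  for y in (-.035,-.02,-.005,.001,.014):
    print(y,z,[proj(c,p+M@[x,y,z]).round(0) for x in(-.011,0,.011)])
print(s)
E
python3 - <<'E'
import cv2
im=cv2.imread("pics/wrist1.png")[290:480,120:520]; cv2.imwrite("pics/z1.png",cv2.resize(im,None,fx=2,fy=2,interpolation=cv2.INTER_CUBIC))
E
```

```text
-0.035 -0.0425 [array([210., 319.]), array([213., 344.]), array([215., 368.])]
-0.02 -0.0425 [array([220., 301.]), array([222., 324.]), array([224., 346.])]
-0.005 -0.0425 [array([228., 285.]), array([230., 307.]), array([232., 328.])]
0.001 -0.0425 [array([231., 279.]), array([233., 301.]), array([235., 321.])]
0.014 -0.0425 [array([237., 268.]), array([239., 289.]), array([240., 308.])]
-0.035 -0.057 [array([171., 319.]), array([175., 344.]), array([178., 368.])]
-0.02 -0.057 [array([185., 301.]), array([188., 324.]), array([191., 346.])]
-0.005 -0.057 [array([196., 285.]), array([198., 307.]), array([201., 328.])]
0.001 -0.057 [array([200., 279.]), array([202., 301.]), array([205., 321.])]
0.014 -0.057 [array([208., 268.]), array([210., 289.]), array([212., 308.])]
{'time_s': 5.3, 'joints': array([ 0.95851173,  0.51752663, -0.57571223,  1.85665558,  0.35941131,
        0.87215881,  0.21076977]), 'joint_velocities': array([-0.00053899,  0.00043315,  0.00053926, -0.00087306, -0.0005628 ,
       -0.00110486,  0.00044426]), 'tau': array([ 4.38327348e-03, -5.43890870e+01, -6.29061207e+00, -1.97979677e+01,
        1.11474589e-02,  2.66839677e-03,  6.97213432e-05]), 'tool_pos': array([ 0.4382468 , -0.31392217,  0.11607072]), 'tcp_rot': array([-0.50073401,  0.49927625, -0.49924393,  0.50074362]), 'ft_force': array([-0.31781757, -0.36668596,  0.28436734]), 'wrist_torque': array([ 0.03039283, -0.00050346,  0.02200173]), 'width': 0.002663117704196766}
```

View pics/z1.png

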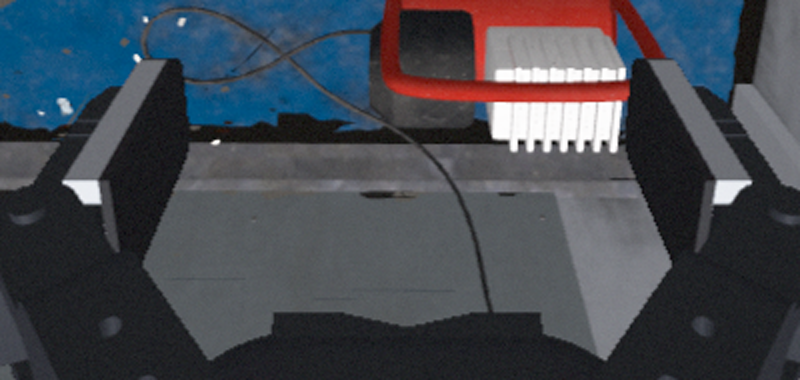

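Fingers are fully shut with no ridge between them, and the picture shows why. The tips (row ~303) stand about 20 mm behind the stated TCP, so they are still above the ridge. I open, go down in two steps and check.

Emit:
apply_moves --steps "0 0 0 0 0.5;0 0 0 0 0.5;0 0 0 0 0.5;0 1.0 0 0 0.5;0 1.0 0 0 0.5;0 0.5 0 0 0.5;0 0 0 0 0.5"

```text
time_s: 6.18
tool_pos: [0.4379, -0.3136, 0.0904]
tcp_rot: [0.501, -0.5, 0.499, -0.501]
ft_force: [0.1, -0.1, -0.3]
width: 0.747
```

Run:
```python
from station import bot
from h import *
import cv2
s=bot.read_state(); print(s['time_s'],s['tool_pos'],s['width'],s['ft_force'])
im=bot.grab_frame("wrist"); cv2.imwrite("pics/wrist3.png",im[:,:,::-1])
```

```text
6.175 [ 0.43794185 -0.31364782  0.09040909] 0.7474557318495829 [ 0.14021597 -0.10795588 -0.26670067]
```

View pics/wrist3.png

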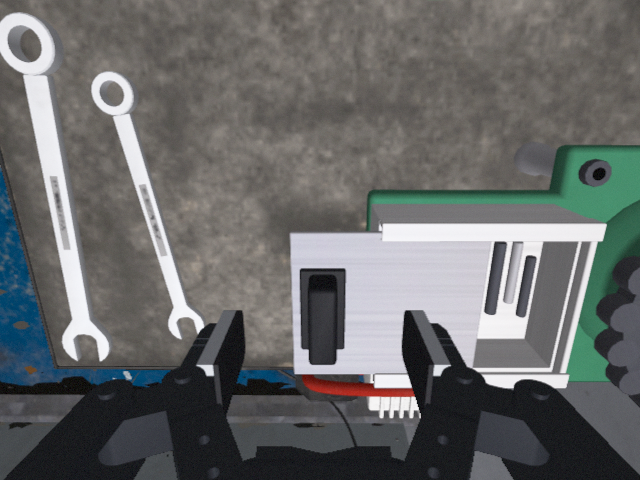

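The ridge is at (322,320) between the open fingers, tips still at or above its top. I lower a little more and close.

Emit:
apply_moves --steps "0 0.8 0 0 0.4;0 0 0 0 0;0 0 0 0 -1;0 0 0 0 -1;0 0 0 0 -1;0 0 0 0 -1;0 0 0 0 -1" --newtons 30

```text
time_s: 7.1
tool_pos: [0.4383, -0.314, 0.0833]
tcp_rot: [-0.501, 0.499, -0.499, 0.501]
ft_force: [-1.2, 1.3, 3.7]
width: 0.127
```

Run:
```python
from station import bot
from h import *
import cv2
s=bot.read_state(); print(s['time_s'],s['tool_pos'],s['width'],s['ft_force'])
im=bot.grab_frame("wrist"); cv2.imwrite("pics/wrist4.png",im[:,:,::-1])
```

```text
7.1 [ 0.43834606 -0.31395905  0.08331322] 0.12745504242593275 [-1.23957937  1.33959161  3.65243626]
```

View pics/wrist4.png

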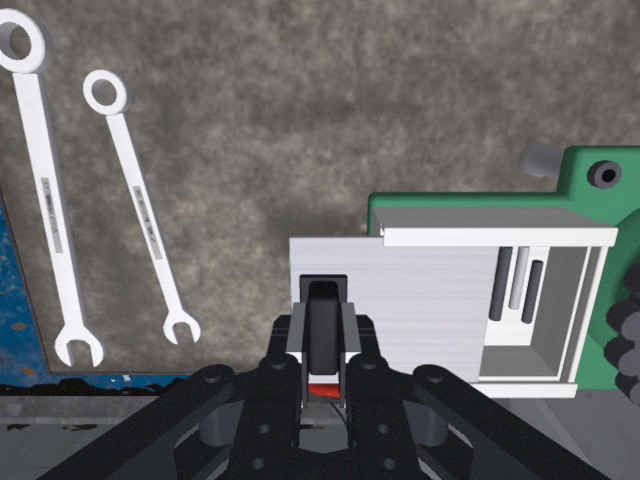

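Ridge is gripped (width ≈ 11 mm). Now I slide it towards the spindle.

Emit:
apply_moves --steps "0 0 0.5 0 -1;0 0 0.7 0 -1;0 0 0.7 0 -1;0 0 0.7 0 -1;0 0 0.6 0 -1;0 0 0.3 0 -1;0 0 0.2 0 -1;0 0 0 0 -1"

```text
time_s: 8.15
tool_pos: [0.4758, -0.3138, 0.0833]
tcp_rot: [-0.501, 0.499, -0.499, 0.501]
ft_force: [-0.9, 1.7, 4.9]
width: 0.13
```

Emit:
apply_moves --steps "0 0 0.2 0 -1;0 0 0.2 0 -1;0 0 0.1 0 -1;0 0 0 0 -1"

```text
time_s: 8.65
tool_pos: [0.4781, -0.3139, 0.0832]
tcp_rot: [0.502, -0.5, 0.498, -0.5]
ft_force: [-7.5, 0.7, 10.7]
width: 0.131
```

Emit:
apply_moves --steps "0 0 0.3 0 -1;0 0 0.3 0 -1;0 0 0 0 -1;0 0 0 0 -1"

```text
time_s: 9.15
tool_pos: [0.4781, -0.3139, 0.0831]
tcp_rot: [0.504, -0.504, 0.496, -0.497]
ft_force: [-23.5, 2.9, 25.2]
width: 0.129
```

Run:
```python
from station import bot
from h import *
import cv2
s=bot.read_state(); print(s['time_s'],s['tool_pos'],s['width'],s['ft_force'])
im=bot.grab_frame("wrist"); cv2.imwrite("pics/wrist5.png",im[:,:,::-1])
c=bot.get_calibration("wrist")
for t,z in dict(cover_grip=.1075,knob_grip=.168,collar_top=.137,pin_tray=.101).items():
        print(t,[(np.round(d["location"],1),round(d["confidence"],2),atz(c,d["location"],z).round(4)) for d in bot.place_of(t,"wrist")])
```

```text
9.15 [ 0.47806816 -0.31388236  0.08310146] 0.12852022497563326 [-23.49652845   2.90179707  25.19879437]
cover_grip [(array([324.5, 328.3]), 0.79, array([ 0.4791, -0.3133,  0.1075]))]
knob_grip []
collar_top []
pin_tray [(array([393.4, 318.7]), 0.89, array([ 0.5083, -0.3123,  0.101 ]))]
```

View pics/wrist5.png

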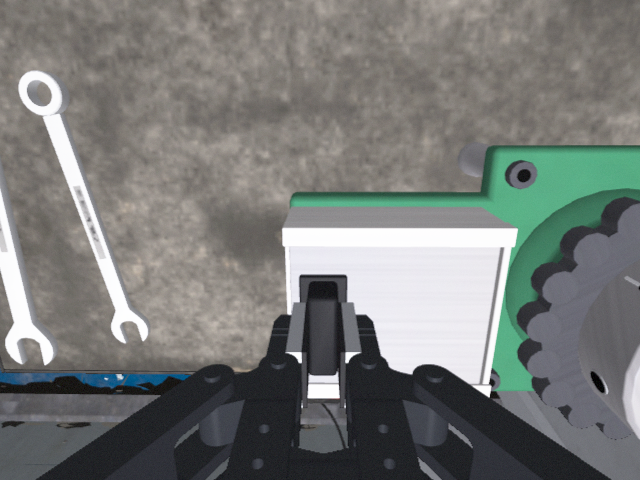

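Cover is against its stop: force rises with no motion, and the ridge moved 40 mm. Release, rise and go over the knob with the jaw turned.

Emit:
apply_moves --steps "0 0 -0.4 0 -1;0 0 -0.3 0 0.6;0 0 0 0 1;0 0 0 0 1;0 0 0 0 1;0 -2.0 0 0 1;0 -4.0 0 0 1;0 -4.0 0 0 1;0 -3.0 0 0 1;0 0 2.4 0 1;0 0 2.4 0 1;0 0 2.4 0 1;0 0 2.4 0 1;0 0 2.4 0 1;0 0 2.4 0 1;0 0 0 -0.13 1;0 0 0 -0.13 1;0 0 0 -0.13 1;0 0 0 -0.13 1;0 0 0 0 1"

```text
time_s: 11.9
tool_pos: [0.6233, -0.3134, 0.2127]
tcp_rot: [-0.612, 0.354, -0.354, 0.612]
ft_force: [-0.4, -0.4, -1.1]
width: 1.001
```

Run:
```python
from station import bot
from h import *
import cv2
s=bot.read_state(); print(s['time_s'],s['tool_pos'],s['width'],s['ft_force'],s['joints'].round(2)); M=R.from_quat(s['tcp_rot']).as_matrix();print(M.round(3))
for n in("wrist","top","scene"):
    im=bot.grab_frame(n); cv2.imwrite(f"pics/{n}6.png",im[:,:,::-1])
    c=bot.get_calibration(n)
    for t,z in dict(cover_grip=.1075,knob_grip=.168,collar_top=.137,pin_tray=.101).items():
        print(n,t,[(np.round(d["location"],1),round(d["confidence"],2),atz(c,d["location"],z).round(4)) for d in bot.place_of(t,n)])
```

```text
11.9 [ 0.62327056 -0.31336535  0.21267357] 1.0005589870070724 [-0.43695478 -0.35487963 -1.11100874] [ 0.78  0.69 -0.7   1.27  0.44  1.33  0.61]
[[ 0.499 -0.     0.867]
 [-0.867  0.001  0.499]
 [-0.001 -1.     0.   ]]
wrist cover_grip [(array([134.6, 125.9]), 0.81, array([ 0.4782, -0.3103,  0.1075]))]
wrist knob_grip [(array([318.5, 259.9]), 0.72, array([ 0.6202, -0.3115,  0.168 ]))]
wrist collar_top [(array([320.5, 245.6]), 0.91, array([ 0.6221, -0.313 ,  0.137 ]))]
wrist pin_tray [(array([178.4, 149.6]), 0.7, array([ 0.5077, -0.3119,  0.101 ]))]
top cover_grip [(array([453.9, 250.1]), 0.61, array([ 0.4814, -0.325 ,  0.1075]))]
top knob_grip [(array([456.2, 177.3]), 0.69, array([ 0.621 , -0.3206,  0.168 ]))]
top collar_top [(array([449.9, 178.4]), 0.94, array([ 0.6251, -0.3154,  0.137 ]))]
top pin_tray [(array([449. , 236.5]), 0.9, array([ 0.5102, -0.3175,  0.101 ]))]
scene cover_grip [(array([398.8, 224.9]), 0.56, array([ 0.4684, -0.3045,  0.1075]))]
scene knob_grip [(array([356.9, 188.5]), 0.93, array([ 0.6188, -0.2969,  0.168 ]))]
scene collar_top [(array([360. , 200.4]), 0.91, array([ 0.6068, -0.2977,  0.137 ]))]
scene pin_tray [(array([389.6, 222.3]), 0.71, array([ 0.5065, -0.3103,  0.101 ]))]
```

View pics/wrist6.png

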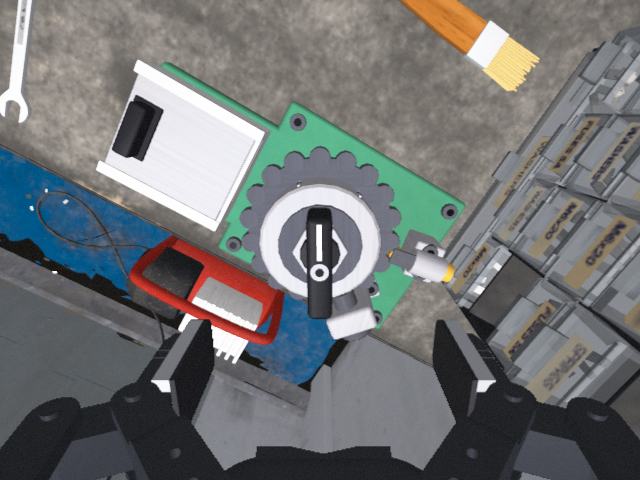

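The bar is upright in the wrist view (col 319), so the jaw is aligned, and the cover is shut. I shift about 1.5 mm, narrow the jaws and descend.

Emit:
apply_moves --steps "-0.15 0 -0.14 0 0;0 0 0 0 0;0 1.5 0 0 0;0 1.5 0 0 0;0 1.0 0 0 0;0 0.5 0 0 0;0 0 0 0 0"

```text
time_s: 13.52
tool_pos: [0.6212, -0.3127, 0.1676]
tcp_rot: [-0.612, 0.354, -0.354, 0.612]
ft_force: [-0.6, -0.2, 0.5]
width: 0.506
```

Run:
```python
from station import bot
from h import *
import cv2
s=bot.read_state(); print(s['time_s'],s['tool_pos'],s['width'],s['ft_force'])
im=bot.grab_frame("wrist"); cv2.imwrite("pics/wrist7.png",im[:,:,::-1])
c=bot.get_calibration("wrist")
for t,z in dict(knob_grip=.168,collar_top=.137).items():
        print(t,[(np.round(d["location"],1),round(d["confidence"],2),atz(c,d["location"],z).round(4)) for d in bot.place_of(t,"wrist")])
```

```text
13.525 [ 0.62117679 -0.31272261  0.16764956] 0.5060701546164665 [-0.57862299 -0.15731362  0.50221263]
knob_grip [(array([322.9, 300.1]), 0.86, array([ 0.6219, -0.312 ,  0.168 ]))]
collar_top []
```

View pics/wrist7.png

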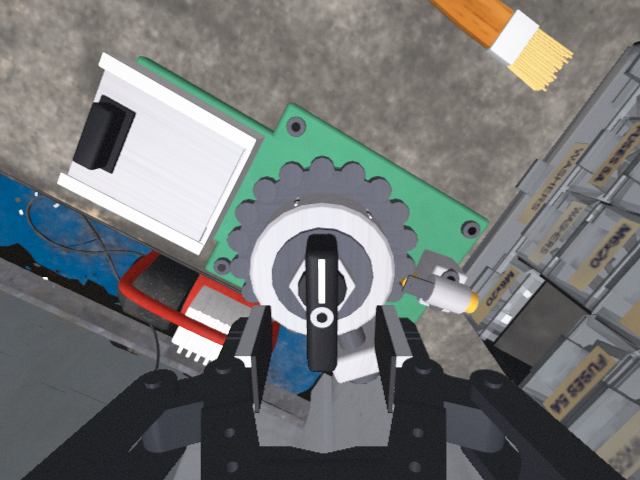

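Aligned (bar at col 322). Descend and grip firmly.

Emit:
apply_moves --steps "0 1.5 0 0 0;0 1.0 0 0 0;0 0.5 0 0 0;0 0 0 0 -1;0 0 0 0 -1;0 0 0 0 -1;0 0 0 0 -1;0 0 0 0 -1;0 0 0 0 -1" --newtons 80

```text
time_s: 14.8
tool_pos: [0.6207, -0.3131, 0.1384]
tcp_rot: [0.613, -0.354, 0.354, -0.612]
ft_force: [-4.9, -0.6, 2.9]
width: 0.147
```

Run:
```python
from station import bot
from h import *
import cv2
s=bot.read_state(); print(s['time_s'],s['tool_pos'],s['width'],s['ft_force'],s['wrist_torque']);M=R.from_quat(s['tcp_rot']).as_matrix();print(np.degrees(np.arctan2(M[1,2],M[0,2])))
im=bot.grab_frame("wrist"); cv2.imwrite("pics/wrist8.png",im[:,:,::-1])
```

```text
14.8 [ 0.62072694 -0.31313342  0.13835914] 0.14654280925013757 [-4.85823939 -0.60600042  2.87813504] [-0.045653    0.95152811  0.08549339]
29.944623040824823
```

View pics/wrist8.png

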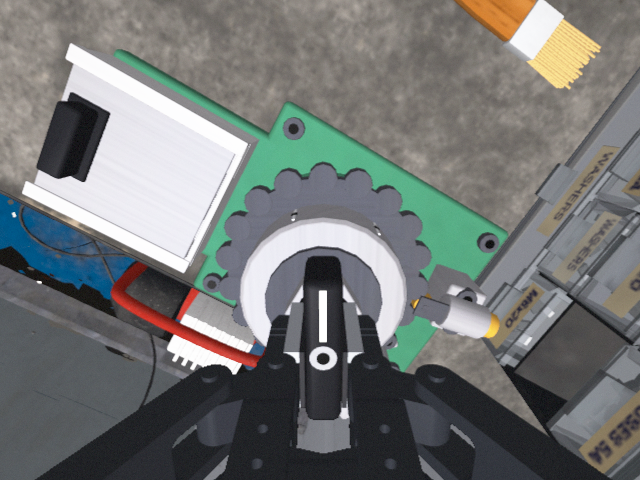

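Knob gripped. First click clockwise.

Emit:
apply_moves --steps "0 0 0 0.07 -1;0 0 0 0.07 -1;0 0 0 0.07 -1;0 0 0 0.07 -1;0 0 0 0.07 -1;0 0 0 0 -1;0 0 0 0 -1"

```text
time_s: 15.72
tool_pos: [0.621, -0.313, 0.1384]
tcp_rot: [0.542, -0.455, 0.455, -0.541]
ft_force: [-5.2, -1.5, 4.2]
width: 0.146
```

Run:
```python
from station import bot
from h import *
import cv2
s=bot.read_state(); print(s['time_s'],s['tool_pos'],s['width'],s['ft_force'],s['wrist_torque']);M=R.from_quat(s['tcp_rot']).as_matrix();print(np.degrees(np.arctan2(M[1,2],M[0,2])))
im=bot.grab_frame("wrist"); cv2.imwrite("pics/wrist9.png",im[:,:,::-1])
```

```text
15.725 [ 0.62103909 -0.31304424  0.13835147] 0.14639256003564108 [-5.15823794 -1.45565761  4.18867099] [-0.14638358  1.02370001 -0.0151803 ]
9.983033350191468
```

View pics/wrist9.png

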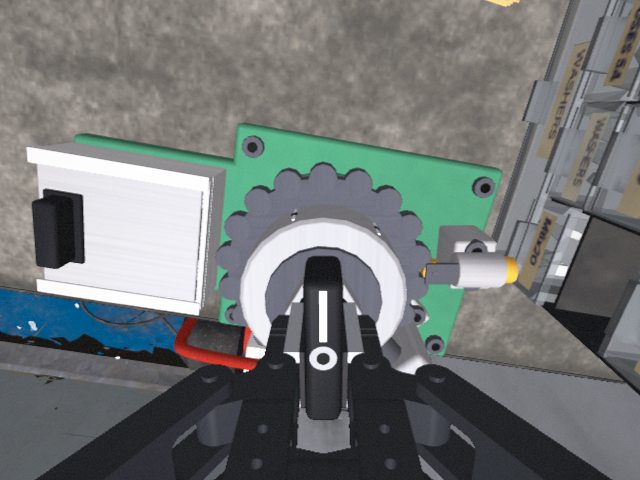

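First stop reached: it turned 20.0° with about zero torque, and the bar, nut and star wheel stay fixed in the wrist view. Now the other two clicks.

Emit:
apply_moves --steps "0 0 0 0.07 -1;0 0 0 0.07 -1;0 0 0 0.07 -1;0 0 0 0.07 -1;0 0 0 0.07 -1;0 0 0 0 -1;0 0 0 0 -1;0 0 0 0.07 -1;0 0 0 0.07 -1;0 0 0 0.07 -1;0 0 0 0.07 -1;0 0 0 0.067 -1;0 0 0 0 -1;0 0 0 0 -1;0 0 0 0 -1;0 0 0 0 -1"

```text
time_s: 17.77
tool_pos: [0.6217, -0.3131, 0.1383]
tcp_rot: [0.353, -0.612, 0.613, -0.354]
ft_force: [-1.3, -2.6, 5.0]
width: 0.145
```

Run:
```python
from station import bot
from h import *
import cv2
s=bot.read_state(); print(s['time_s'],s['tool_pos'],s['width'],s['ft_force'],s['wrist_torque']);M=R.from_quat(s['tcp_rot']).as_matrix();print(np.degrees(np.arctan2(M[1,2],M[0,2])))
for n in("wrist","top","scene"):
  im=bot.grab_frame(n); cv2.imwrite(f"pics/{n}10.png",im[:,:,::-1])
```

```text
17.775 [ 0.62167404 -0.3131281   0.13831976] 0.14484356752712427 [-1.33968012 -2.62996341  5.03039425] [-0.61198433  0.34555648  0.07980486]
-29.99935294837976
```

View pics/wrist10.png

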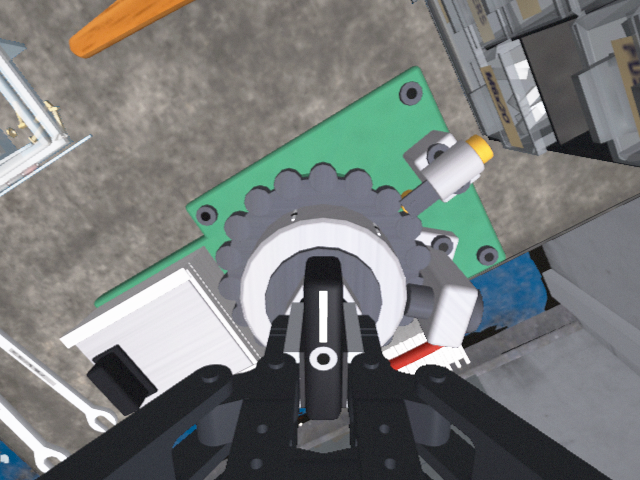

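View pics/top10.png

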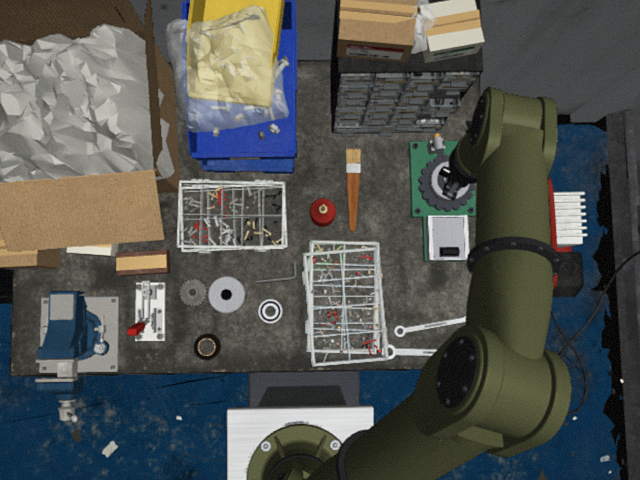

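The jaw has turned 59.9° in all. Wrist torque is about 0.08 N m, so the spindle rests in the detent. The bar is still gripped (width unchanged), the cover is shut in both views, and the bystanders are where they were. Handing in.

```bash
python3 -c "
from station import bot
print(bot.hand_in())"
```

```text
the job is handed in; nothing more can be done
None
```

The cover is shut and the knob is gripped on the third stop. I handed the job in with the gripper still closed on it, at about 18 s of the 48 s allowed.

- **Cover:** I gripped its ridge and slid it about 40 mm towards the spindle. It reached its stop: the force rose to about 23 N with no further motion. The later wrist and top pictures show it shut.
- **Knob:** I gripped it with 80 N and turned it clockwise through three clicks. The jaw turned 59.9° in all. The remaining wrist torque about the spindle is about 0.08 N m, and the grip opening did not change, so the bar did not slip.
- **Bystanders:** in the last top picture they look to be where they were at the start. I compared them by eye and did not measure them.

**Disagreement:** the fingertips stood about 34 mm farther back than the stated tool geometry. The first attempt on the ridge therefore closed on nothing, above it, and touched nothing. I confirmed the offset in the wrist camera and allowed for it in both grips.

Hand-in gave no verdict.

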